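# Stir the drinking gourd, then hold it down in the sprung filling dock

## Robot

A 7-joint arm with a two-finger parallel gripper is mounted at the origin on the work surface. World frame = base frame: x ahead of the robot, y to its left, z up, the work surface at z = 0. Lengths are in m, angles in rad, forces in N, time in s.
With the tool pointing down it reaches from about 0.425 to 0.925 m from the base axis. Payload 6.8 kg.
Tool frame: the origin (TCP) lies at the very end of the fingers, on their centre line; the grasp point (between the pads) lies 19 mm behind it; y points along the fingers, z is the direction in which the jaws open and shut, and the axes are right-handed (so a half turn about y gives the same grasp; the last joint's range is limited). The gripper opens to 85 mm and grips with 20 to 120 N. Pads are 22 mm wide; open, the fingers measure 114 mm over their backs; the gripper's body (76 mm by 85 mm) begins 54 mm behind the grasp point. The pads swing forward as they close: fully open they stand 13 mm farther back than shut.
Start: joints at [0.997, 0.477, 0.022, 1.555, -0.011, 1.109, -0.083], TCP at [0.303, -0.603, 0.231] pointing down, gripper open.
Joint ranges: [-2.96, 2.96], [-0.34, 2.1], [-1.41, 1.46], [0.24, 2.44], [-1.37, 4.51], [0.17, 1.92], [-2.96, 2.96]. Speed limits (rad/s): [2.39, 2.39, 3.14, 3.14, 3.14, 3.14, 3.14].

## Interface

Orientations are given as a rotation vector (axis times angle).
In Python, from bench import r gives the robot as it stands.
- The arm moves only by the tool drive_tool, never from a script. Its argument "series" is a list of rows, each a list of 7 numbers: the shift along the tool's x, y, z in mm, then the turn, a rotation vector about the tool's x, y, z in degrees, then the finger opening in mm, from 0 to 85.4. In form: [[tx, ty, tz, wx, wy, wz, grip], ...]. A call has 1 to 5 rows; each row is the pose to reach, as a shift and turn from the pose measured when the call began, along the tool's axes at that moment; what a row does not reach only later rows make up. A row lasts 1/10 s, in which the tool goes at most 50 mm and 8.59 degrees, less where a joint would pass 70% of its speed; a pose out of reach is approached as far as the arm can. A call with a gripper value outside its range is refused whole. The fingers move at their own pace and stop on an object; "squeeze" is the grip in N (left out, the last holds). Time passes only in rows, so rows that repeat a pose let the fingers close. It gives the time, the measured TCP pose, the force and the opening at its end, in the units of the state.
- r.get_obs(): the state, without advancing time (a new reading comes with each control period).
- r.grab_frame(name): name is "scene" or "top" or "wrist"; returns a dict with "frame" (420x560x3 uint8, blue, green, red), "intrinsics" (3x3 intrinsics, pixels), "rvec" (rotation vector, rad) and "tvec" (3), from world to camera coordinates, as OpenCV has them. Camera axes: x right, y down, z forward; pixel columns grow to the right and rows downward; lengths in m; the calibration is good to about 2 mm. A picture is of the moment at which its call begins. There is no depth.
- r.hand_in(): hands the job in, once; it reports no verdict.
The state is a dict: "clock": time; "joints": joint angles; "qvel": joint speeds; "tau": joint torques, N m; "tcp_pos": TCP position; "orientation": TCP orientation; "contact_force": force on the tool from outside, world axes, zero at the start; "moment": the same for the moment, N m; "grip_width": finger opening in m.
Only numpy, scipy, OpenCV 4.12 (cv2) and the standard library are available. Lean on these libraries where they do the work, as an engineer would, in place of code of your own. Each camera call takes 0.05 s, during which the arm holds its last target.

## Task

Take the stirrer out of its wooden block, dip its tip a few centimetres into the mouth of the round-bottomed gourd, and stand the stirrer back in its block. Then lift the gourd from its wooden ring, set it upright in the sprung ring of the filling dock, press it fully down against the spring and finish while still holding it down there, without disturbing the mug, tin and jar.

Things in the scene. Friction and masses are not known exactly. Their poses are not given: they have to be found in the camera images.
- gourd: Loose round-bottomed gourd cup, 100 mm tall, 0.25 kg: belly 68 mm dia at 34 mm height, then from 52 mm height to the rim a straight neck of 52 mm outer dia, the place to grip. Mouth 45 mm inside, floor 5 mm thick. Round: yaw does not matter. Origin: centre of the underside; z: its axis, up. Starts upright in the wooden ring, underside 7 mm above the work surface.
- rest: Fixed plain wooden ring lying on the work surface, 80 mm outer and 54 mm inner diameter, 20 mm tall, in which the gourd stands at the start. Origin: centre of its underside, on the work surface; z up.
- stirrer: Loose straight round stirrer, 152 mm long, 0.06 kg: steel shaft 11 mm dia with a 14 mm thick tip (lowest 16 mm); wooden grip 18 mm dia from 95 to 152 mm above the tip's end. Origin: centre of the tip's flat end; z runs from tip to grip. Starts upright in the block, tip on the floor of the hole.
- stand: Fixed square wooden block 70 x 70 mm, 50 mm tall, with one upright round hole in its middle, 21 mm in diameter with a chamfered mouth, 45 mm deep (its floor 5 mm above the work surface). Origin: centre of the block's underside, on the work surface; z up along the hole.
- dock: Fixed filling dock: a grey round foot 110 mm in diameter and 22 mm tall, with a small hose stub at one side, and above it the sprung steel ring (cradle). Origin: centre of the foot's underside, on the work surface; z up.
- cradle_seat (a point): Centre of the top of the dock's sprung steel ring (80 mm outer, 54 mm inner dia, 12 mm thick, level). 60 mm above the work surface when up; moves down with the ring. The gourd's round bottom centres itself in the ring, its underside about 13 mm below this point. z up.
- cradle (a joint): How far the sprung ring is pressed down, in m: 0 up, 0.020 fully down on its stop. The spring resists with about 5 N at the start and 14 N fully down; it does not latch and comes back up by itself. The gourd's own weight does not move it.
- mug: Bystander: glazed mug, 80 mm in diameter, 90 mm tall, with a handle. Origin: centre of the underside. Leave it alone.
- tin: Bystander: closed tin, 72 mm in diameter, 85 mm tall. Origin: centre of the underside. Leave it alone.
- jar: Bystander: closed glass jar, 60 mm in diameter, 80 mm tall. Origin: centre of the underside. Leave it alone.
There are look-alikes about, which are no part of the job. Of the things like the stand, leave any that is purple; of the rest the larger one is meant.

How it is judged:
On the way, in this order (a step that is already met when the one before it is completed fails the run):
1. the held stirrer's tip is inside the gourd, at least 20 mm below its rim (z of stirrer in the frame of gourd between 0 and 0.08 m and horizontal distance between stirrer and gourd below 0.026 m and angle between gourd's own z axis and vertical below 0.35 rad and contact force between the fingers and stirrer above 0.5 N), for 0.1 s.
2. the stirrer stands in its block again, let go (horizontal distance between stirrer and stand below 0.01 m and z of stirrer in the frame of stand below 0.015 m and angle between stirrer's own z axis and vertical below 0.25 rad and contact force between each of the arm, the fingers and stirrer below 0.1 N), for 0.2 s.
At the end, for the whole second after the job is handed in: Gourd upright (0.15 rad) and centred (6 mm) in the dock's ring, touched by the robot, at rest, pressing on it with over 5 N and holding it at least 16 of 20 mm down; stirrer let go, upright (0.25 rad) in its block, tip under 15 mm above the surface (all of step 2 and value of joint cradle above 0.016 m and horizontal distance between gourd and cradle_seat below 0.006 m and z of gourd in the frame of cradle_seat below -0.007 m and angle between gourd's own z axis and vertical below 0.15 rad and contact force between gourd and dock above 5 N and contact force between any of the fingers, the arm and gourd above 1 N and linear speed of gourd below 0.03 m/s); the arm keeps its last pose, push and grip.
It fails at once if the mug is disturbed (moved more than 25 mm) (distance of mug from where it was at the start of the episode above 0.025 m).
It fails at once if the tin is disturbed (moved more than 25 mm) (distance of tin from where it was at the start of the episode above 0.025 m).
It fails at once if the jar is disturbed (moved more than 25 mm) (distance of jar from where it was at the start of the episode above 0.025 m).
It fails at once if the gourd is tipped over (angle between gourd's own z axis and vertical above 0.8 rad).
It also fails if it takes over 67 s, if anything falls off the work surface, if the arm or the gripper's body presses on something with over 40 N, if the wrist force passes 120 N, or if a joint passes its speed limit or range.

## Working session

There is one attempt and no reset: what is moved stays moved. The work goes in short steps, Python scripts to look and compute and a tool call to move; the robot and the scene stay as the last step left them, time stands still between calls to the robot, and variables do not carry over. Pictures are saved under pics/ and viewed, and the job is handed in when it is done.

Besides the shell and the picture viewer there is one more tool, called after "Request:" as name(argument=value, ...), one argument or row to a line, values as JSON. drive_tool: Moves the arm, as the interface text tells. Its arguments: {"type":"object","properties":{"series":{"type":"array","items":{"type":"array","items":{"type":"number"}}},"squeeze":{"type":"number"}},"required":["series"]}

```bash
ls; mkdir -p pics; cat > h.py <<'E'
import numpy as np, cv2
from bench import r
def grab(n,fn=None):
    d=r.grab_frame(n)
    np.savez(f'{fn or n}.npz',**{k:np.array(v) for k,v in d.items()})
    if fn: cv2.imwrite(f'pics/{fn}.png',d['frame'])
    return d
def load(fn): return dict(np.load(f'{fn}.npz'))
def cam(d):
    R=cv2.Rodrigues(np.array(d['rvec'],float).reshape(3))[0]; t=np.array(d['tvec'],float).reshape(3)
    return np.array(d['intrinsics'],float),R,t
def ray(d,u,v):
    K,R,t=cam(d); c=-R.T@t; w=R.T@np.linalg.inv(K)@np.array([u,v,1.]); return c,w/np.linalg.norm(w)
def plane(d,u,v,z):
    c,w=ray(d,u,v); return c+w*(z-c[2])/w[2]
def tri(obs):
    A=np.zeros((3,3));b=np.zeros(3);L=[]
    for d,u,v in obs:
        c,w=ray(d,u,v);P=np.eye(3)-np.outer(w,w);A+=P;b+=P@c;L.append((c,P))
    x=np.linalg.solve(A,b); return x,[np.linalg.norm(P@(x-c)) for c,P in L]
def proj(d,p):
    K,R,t=cam(d); q=K@(R@np.array(p,float)+t); return q[:2]/q[2]
def tool():
    o=r.get_obs(); return np.array(o['tcp_pos']),cv2.Rodrigues(np.array(o['orientation'],float))[0],o
E
python3 - <<'E'
from h import *
p,R,o=tool(); print(o); print(R)
for n in('scene','top','wrist'):
    d=grab(n,n+'0'); K,Rc,t=cam(d); print(n,K[0,0],-Rc.T@t, Rc[2])
E
```

```text
pics
{'clock': 0.0, 'joints': array([ 0.99690547,  0.47778422,  0.02236781,  1.55643754, -0.01149707,
        1.10930587, -0.08310686]), 'qvel': array([2.32941970e-03, 1.39266865e-03, 6.89139036e-07, 9.79415514e-05,
       6.18310417e-04, 3.00490289e-03, 1.65490331e-03]), 'tau': array([ 2.22655312e-04, -5.96454442e+01,  1.60834897e+00, -2.81201828e+01,
        1.25969842e-02,  9.20534309e-03,  2.85419526e-05]), 'tcp_pos': array([ 0.30287024, -0.60258144,  0.23034279]), 'orientation': array([-0.46604152,  1.96415136, -1.960688  ]), 'contact_force': array([ 0.45548759, -1.51160491,  0.23774733]), 'moment': array([0.00627671, 0.02384509, 0.09183333]), 'grip_width': 0.0853585434116761}
[[-8.93470507e-01 -9.41855468e-04  4.49120881e-01]
 [-4.49121843e-01  1.54143731e-03 -8.93469190e-01]
 [ 1.49227161e-04 -9.99998368e-01 -1.80023664e-03]]
scene 381.4364482503702 [1.01673577 0.30752861 0.66693105] [-0.4930724  -0.38450022 -0.78040963]
top 388.4045072533447 [0.48010253 0.00415624 0.8211966 ] [ 0.18993233  0.01067529 -0.98173915]
wrist 325.7495272923611 [ 0.37794524 -0.56611813  0.37338188] [-0.290528   -0.14309278 -0.94610673]
```

View pics/scene0.png

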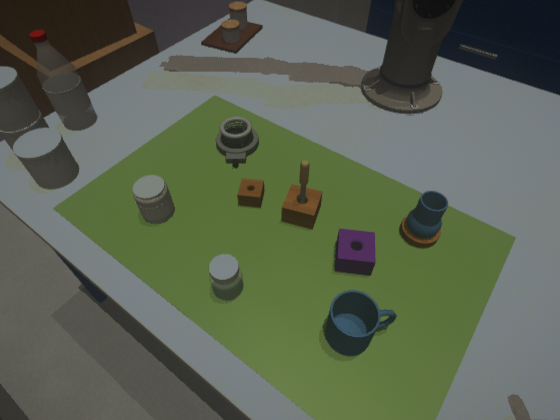

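View pics/top0.png

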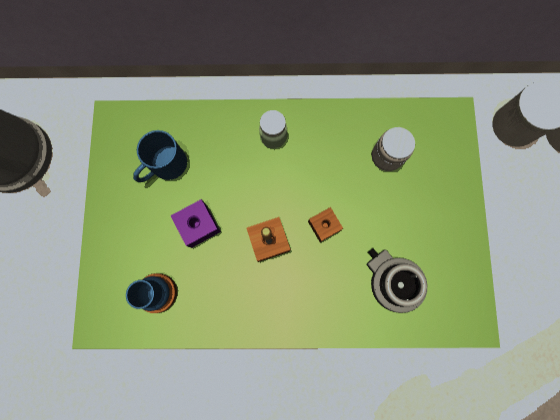

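View pics/wrist0.png

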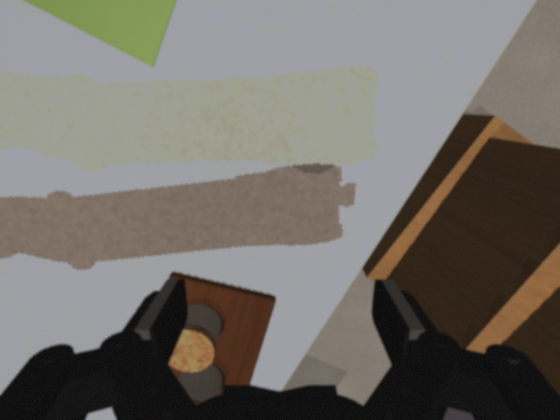

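The gourd sits at scene (430,215) and top (150,293). The stirrer is in the large orange block at scene (302,205) and top (268,240), and the dock is at scene (237,135) and top (402,285). The purple block and the small orange block are decoys. Next I'll zoom in and measure.

```bash
python3 - <<'E'
from h import *
t=load('top0'); s=load('scene0')
for p in [(0,0,0),(.5,0,0),(.6,0,0),(.6,.2,0),(.6,-.2,0)]: print(p,proj(t,p),proj(s,p))
for n,uv in dict(gourdrim=(140,294),stirtop=(267,232),dock=(404,285),mug=(157,152),tin=(396,142),jar=(272,122),purple=(194,223),small=(326,224)).items():
    print(n,plane(t,*uv,0.05))
# crops
def crop(d,x,y,w,h,k,fn): cv2.imwrite('pics/'+fn,cv2.resize(cv2.convertScaleAbs(d['frame'][y:y+h,x:x+w],alpha=1.6),None,fx=k,fy=k,interpolation=cv2.INTER_CUBIC))
a=[]
for d,x,y in [(t,220,190),(t,110,250),(t,355,235),(s,255,145),(s,380,175),(s,190,95)]:
    a.append(cv2.resize(cv2.convertScaleAbs(d['frame'][y:y+90,x:x+100],alpha=1.6),(265,265*90//100),interpolation=cv2.INTER_CUBIC))
cv2.imwrite('pics/crops0.png',np.vstack([np.hstack(a[:3]),np.hstack(a[3:])]))
E
```

```text
(0, 0, 0) [286.17460525 548.59681875] [400.45577056  89.64752131]
(0.5, 0, 0) [284.04918186 273.23554779] [306.36513247 189.86998268]
(0.6, 0, 0) [283.68253693 225.73451103] [280.95237596 216.93887134]
(0.6, 0.2, 0) [190.20239998 226.32010859] [360.8560531 263.7710876]
(0.6, -0.2, 0) [377.6454677  225.14588905] [214.39048953 177.92639067]
gourdrim [0.46027823 0.28101968 0.05      ]
stirtop [0.5802664  0.03369488 0.05      ]
dock [ 0.47513348 -0.23228655  0.05      ]
mug [0.74981775 0.26358088 0.05      ]
tin [ 0.76731145 -0.23503635  0.05      ]
jar [0.81414853 0.02324502 0.05      ]
purple [0.59939668 0.18066969 0.05      ]
small [ 0.5956716  -0.08453942  0.05      ]
```

View pics/crops0.png

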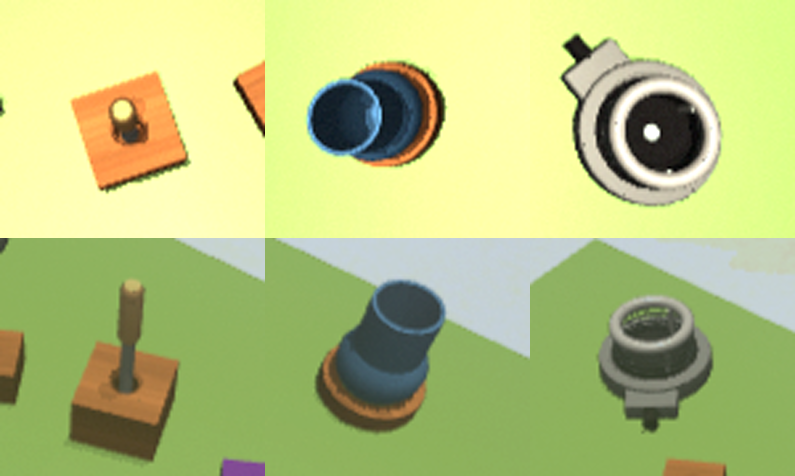

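```bash
python3 - <<'E'
from h import *
t=load('top0'); s=load('scene0')
def T(n,a,b):
    x,e=tri([(t,*a),(s,*b)]); print(n,x.round(4),np.round(e,4))
T('stirtop',(266.8,230.8),(305.2,162.4)); T('rim',(140.2,294.2),(434.3,201)); T('ring',(405.6,284.8),(235.7,126.7))
# orange mask block
for nm,d,box in (('top',t,(220,190,100,90)),('scene',s,(270,170,60,70))):
    hsv=cv2.cvtColor(d['frame'],cv2.COLOR_BGR2HSV)
    x,y,w,h=box
    m=cv2.inRange(hsv[y:y+h,x:x+w],(5,110,60),(20,255,255))
    c=max(cv2.findContours(m,0,2)[0],key=cv2.contourArea)
    ap=cv2.approxPolyDP(cv2.convexHull(c),3,True)[:,0]+[x,y]
    print(nm,ap.tolist())
a=[]
for d,x,y in [(t,245,210),(t,125,270),(t,380,260),(s,280,155),(s,405,185),(s,210,105)]:
    a.append(cv2.resize(cv2.convertScaleAbs(d['frame'][y:y+50,x:x+50],alpha=1.4),(260,260),interpolation=cv2.INTER_CUBIC))
cv2.imwrite('pics/crops1.png',np.vstack([np.hstack(a[:3]),np.hstack(a[3:])]))
E
```

```text
stirtop [0.5674 0.0311 0.1592] [0.0014 0.0014]
rim [0.4611 0.2609 0.1065] [0.0006 0.0006]
ring [ 0.4755 -0.2326  0.0588] [0.0001 0.0001]
top [[278, 217], [289, 250], [258, 261], [247, 227]]
scene [[291, 185], [321, 191], [314, 215], [282, 207]]
```

View pics/crops1.png

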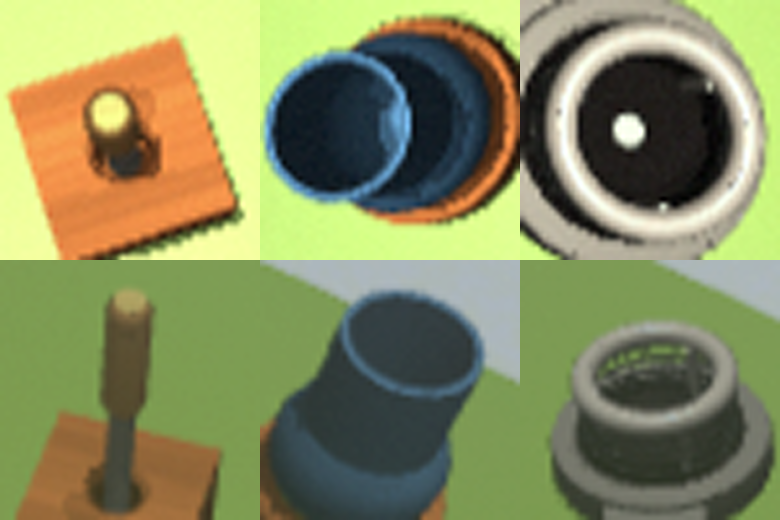

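```bash
cat >> h.py <<'E'
RT=np.array([[-1,0,0],[0,0,-1],[0,-1,0.]]).T
RT=np.column_stack([[-1,0,0],[0,0,-1],[0,-1,0.]])
def go(x,y,z,yaw=0):
    p,R,o=tool()
    sh=R.T@(np.array([x,y,z])-p)*1000
    w=np.degrees(cv2.Rodrigues(R.T@RT)[0].ravel())
    print('t',round(o['clock'],2),'tcp',p.round(4),'F',np.round(o['contact_force'],1),'w',round(o['grip_width'],4))
    print(' shift',sh.round(1),'turn',w.round(2),'rows',round(np.linalg.norm(sh)/50,1))
E
python3 - <<'E'
from h import *
t=load('top0')
print(plane(t,268,238.75,.05))
go(.567,.033,.25)
E
```

```text
[0.56671875 0.0316948  0.05      ]
t 0.15 tcp [ 0.303  -0.6027  0.2306] F [-1.  -0.8  0.3] w 0.0855
 shift [-521.4  -18.9 -449.4] turn [8.000e-02 2.669e+01 2.000e-02] rows 13.8
```

Request:
drive_tool(
  series=[
    [-35,-1,-30,0,7,0,85],
    [-70,-3,-60,0,14,0,85],
    [-105,-5,-90,0,21,0,85],
    [-140,-7,-120,0,26.7,0,85],
    [-175,-9,-150,0,26.7,0,85],
  ],
)

```text
clock: 0.65
tcp_pos: [0.3923, -0.3881, 0.2396]
orientation: [-0.002, -2.221, 2.218]
contact_force: [0.3, 0.3, 1.0]
grip_width: 0.0852
```

```bash
python3 - <<'E'
from h import *
go(.567,.033,.25)
E
```

```text
t 0.65 tcp [ 0.3923 -0.3881  0.2396] F [0.3 0.3 1. ] w 0.0852
 shift [-173.4  -10.  -421.7] turn [ 0.08 -0.17  0.06] rows 9.1
```

Request:
drive_tool(
  series=[
    [-17,-1,-42,0,0,0,85],
    [-35,-2,-84,0,0,0,85],
    [-52,-3,-126,0,0,0,85],
    [-69,-4,-168,0,0,0,85],
    [-87,-5,-211,0,0,0,85],
  ],
)

```text
clock: 1.15
tcp_pos: [0.48, -0.1758, 0.2449]
orientation: [-0.003, -2.22, 2.218]
contact_force: [1.7, -0.3, 0.3]
grip_width: 0.0848
```

Request:
drive_tool(
  series=[
    [-17,-1,-42,0,0,0,85],
    [-35,-2,-84,0,0,0,85],
    [-52,-3,-126,0,0,0,85],
    [-69,-4,-168,0,0,0,85],
    [-87,-5,-211,0,0,0,85],
  ],
)

```text
clock: 1.65
tcp_pos: [0.568, 0.0364, 0.25]
orientation: [-0.003, -2.22, 2.218]
contact_force: [1.0, -0.1, -0.0]
grip_width: 0.0852
```

Request:
drive_tool(
  series=[
    [0,0,0,0,0,0,85],
    [0,0,0,0,0,0,85],
  ],
)

```text
clock: 1.85
tcp_pos: [0.5679, 0.0378, 0.2495]
orientation: [0.001, -2.221, 2.219]
contact_force: [0.3, -0.9, -0.6]
grip_width: 0.0851
```

```bash
python3 - <<'E'
from h import *
go(.567,.032,.25)
d=grab('wrist','wrist1')
for p in [(.567,.032,.05),(.567,.032,.157)]: print(proj(d,p))
E
```

```text
t 1.85 tcp [0.5679 0.0378 0.2495] F [ 0.3 -0.9 -0.6] w 0.0851
 shift [ 0.9 -0.5  5.8] turn [ 0.06 -0.05  0.12] rows 0.1
[284.42767763 185.87774943]
[286.22789497 219.59168128]
```

View pics/wrist1.png

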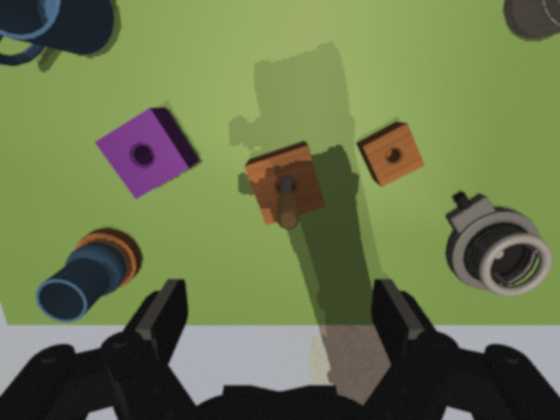

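The wrist view shows the stirrer top at (288,219) and the hole at (286,184), both within 2–3 px of the prediction. I'll refine this with three-view triangulation.

```bash
python3 - <<'E'
from h import *
t=load('top0'); s=load('scene0'); d=load('wrist1')
x,e=tri([(t,266.8,230.8),(s,305.2,162.4),(d,288,219)]); print(x,e)
x,e=tri([(t,140.2,294.2),(s,434.3,201),(d,63,299)]); print('rim',x,e)
x,e=tri([(t,405.6,284.8),(s,235.7,126.7),(d,515,263.5)]); print('ring',x,e)
x,e=tri([(t,405.6,284.8),(d,515,263.5)]); print('ring',x,e)
# block corners from wrist
hsv=cv2.cvtColor(d['frame'],cv2.COLOR_BGR2HSV)
y0,x0=130,235
m=cv2.inRange(hsv[130:240,235:340],(3,110,40),(20,255,255))
c=max(cv2.findContours(m,0,2)[0],key=cv2.contourArea)
print((cv2.approxPolyDP(cv2.convexHull(c),4,True)[:,0]+[x0,y0]).tolist())
a=[cv2.resize(cv2.convertScaleAbs(d['frame'][y:y+100,x:x+100],alpha=1.6),(260,260),interpolation=cv2.INTER_CUBIC) for x,y in((235,130),(30,220),(440,190))]
cv2.imwrite('pics/crops2.png',np.hstack(a))
E
```

```text
[0.56766966 0.03095676 0.1590014 ] [np.float64(0.001207654907960002), np.float64(0.0016843894007608975), np.float64(0.0005667270006285862)]
rim [0.46082135 0.26075536 0.10501269] [np.float64(0.0005312172882213548), np.float64(0.0012714691450790186), np.float64(0.0011220127688563698)]
ring [ 0.47598491 -0.23281745  0.05767081] [np.float64(0.000480421994519152), np.float64(0.0011448576297076523), np.float64(0.0015435652908908156)]
ring [ 0.47577693 -0.23433826  0.05436026] [np.float64(0.0003724027541161782), np.float64(0.0003724027541162106)]
[[304, 143], [324, 206], [291, 227], [267, 224], [245, 166]]
```

View pics/crops2.png

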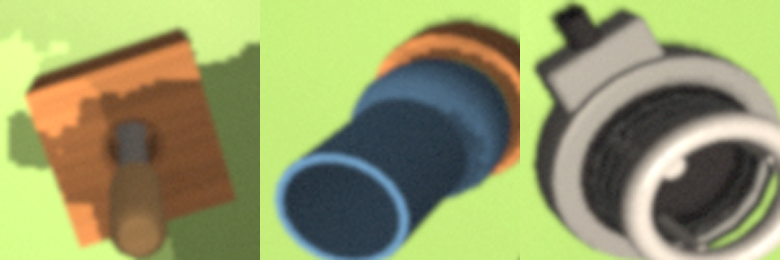

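Request:
drive_tool(
  series=[
    [1,20,7,0,0,0,85],
    [1,60,7,0,0,0,85],
    [1,95,7,0,0,0,85],
    [1,125,7,0,0,0,85],
    [1,141,7,0,0,0,85],
  ],
  squeeze=30,
)

```text
clock: 2.4
tcp_pos: [0.5641, 0.026, 0.1058]
orientation: [-0.0, -2.213, 2.216]
contact_force: [0.3, 0.6, 0.8]
grip_width: 0.0849
```

```bash
python3 - <<'E'
from h import *
go(.567,.031,.108)
d=grab('wrist','wrist2')
E
```

```text
t 2.4 tcp [0.5641 0.026  0.1058] F [0.3 0.6 0.8] w 0.0849
 shift [-2.8 -2.2 -5. ] turn [-0.08 -0.39  0.37] rows 0.1
```

View pics/wrist2.png

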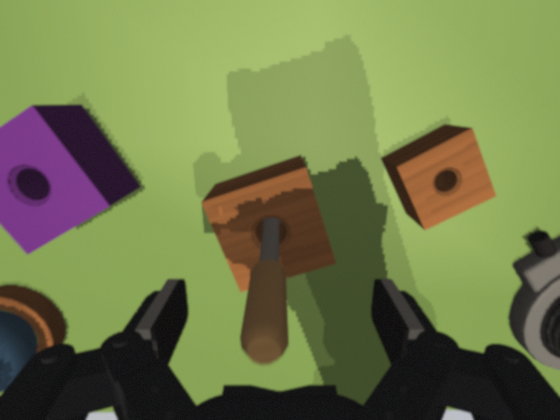

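The stirrer's grip is left of the finger midline (about 265 against 280), which matches the 5 mm y error. I'll correct that and then close.

Request:
drive_tool(
  series=[
    [-3,-2,-5,0,-0.4,0.4,85],
    [-3,-2,-5,0,-0.4,0.4,85],
    [-3,-2,-5,0,-0.4,0.4,85],
  ],
)

```text
clock: 2.75
tcp_pos: [0.5671, 0.0307, 0.1075]
orientation: [0.001, 2.22, -2.223]
contact_force: [0.2, -0.4, -0.5]
grip_width: 0.0851
```

```bash
python3 - <<'E'
from h import *
go(.567,.031,.108)
E
```

```text
t 2.75 tcp [0.5671 0.0307 0.1075] F [ 0.2 -0.4 -0.5] w 0.0851
 shift [ 0.1 -0.5 -0.3] turn [-0.09 -0.02 -0.02] rows 0.0
```

Request:
drive_tool(
  series=[
    [0,0,0,0,0,0,40],
    [0,0,0,0,0,0,20],
    [0,0,0,0,0,0,10],
    [0,0,0,0,0,0,10],
    [0,0,0,0,0,0,10],
  ],
  squeeze=30,
)

```text
clock: 3.25
tcp_pos: [0.5672, 0.031, 0.1077]
orientation: [0.001, 2.22, -2.223]
contact_force: [0.5, 1.5, 0.7]
grip_width: 0.0176
```

Request:
drive_tool(
  series=[
    [0,0,0,0,0,0,10],
    [0,0,0,0,0,0,10],
    [0,0,0,0,0,0,10],
    [0,0,0,0,0,0,10],
    [0,0,0,0,0,0,10],
  ],
)

```text
clock: 3.75
tcp_pos: [0.5672, 0.031, 0.1077]
orientation: [0.001, 2.22, -2.223]
contact_force: [-0.5, 0.5, 0.9]
grip_width: 0.0171
```

```bash
python3 - <<'E'
from h import *
go(.567,.031,.26)
E
```

```text
t 3.75 tcp [0.5672 0.031  0.1077] F [-0.5  0.5  0.9] w 0.0171
 shift [ 1.000e-01 -1.523e+02  2.000e-01] turn [-0.07 -0.01 -0.04] rows 3.0
```

Request:
drive_tool(
  series=[
    [0,-15,0,0,0,0,10],
    [0,-45,0,0,0,0,10],
    [0,-80,0,0,0,0,10],
    [0,-120,0,0,0,0,10],
    [0,-150,0,0,0,0,10],
  ],
)

```text
clock: 4.25
tcp_pos: [0.5676, 0.0312, 0.2613]
orientation: [0.004, 2.219, -2.221]
contact_force: [0.9, -1.5, -0.1]
grip_width: 0.0169
```

```bash
python3 - <<'E'
from h import *
go(.461,.261,.26)
grab('wrist','wrist3');grab('scene','scene3')
E
```

```text
t 4.25 tcp [0.5676 0.0312 0.2613] F [ 0.9 -1.5 -0.1] w 0.0169
 shift [ 106.7    0.7 -229.8] turn [-0.06 -0.01 -0.2 ] rows 5.1
```

View pics/wrist3.png

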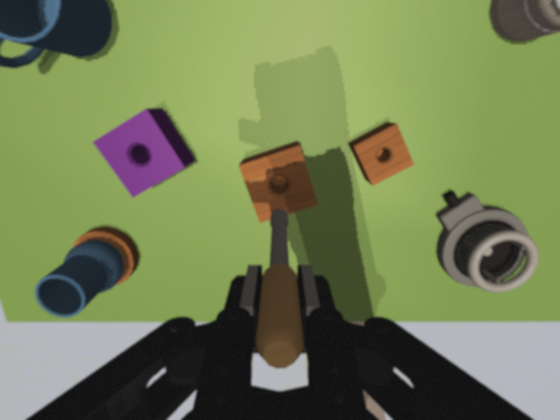

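View pics/scene3.png

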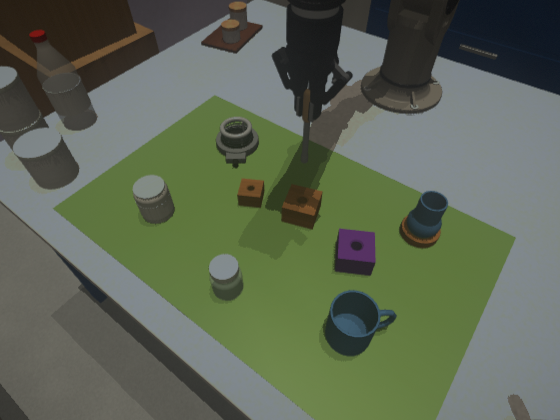

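The stirrer is held straight, with its tip at wrist (280,212) and the hole at (280,184). I'll move over the gourd.

```bash
python3 - <<'E'
from h import *
d=load('wrist3'); s=load('scene3')
print('tip pred',proj(d,(.5676,.0312,.1586)),proj(s,(.5676,.0312,.1586)),'hole wrist',plane(d,279.5,184,.05))
E
```

```text
tip pred [278.42149051 214.84783461] [304.42703074 162.63315701] hole wrist [0.56708127 0.03027301 0.05      ]
```

Request:
drive_tool(
  series=[
    [20,0,-43,0,0,0,10],
    [40,0,-86,0,0,0,10],
    [60,0,-130,0,0,0,10],
    [80,0,-173,0,0,0,10],
    [95,0,-205,0,0,0,10],
  ],
)

```text
clock: 4.85
tcp_pos: [0.4727, 0.2392, 0.2627]
orientation: [0.008, 2.216, -2.216]
contact_force: [0.3, 0.3, -1.6]
grip_width: 0.0173
```

Request:
drive_tool(
  series=[
    [12,0,-25,0,0,0,10],
    [12,0,-25,0,0,0,10],
    [12,0,-25,0,0,0,10],
  ],
)

```text
clock: 5.15
tcp_pos: [0.4602, 0.2642, 0.2625]
orientation: [0.006, 2.214, -2.216]
contact_force: [0.9, -0.8, -0.5]
grip_width: 0.0171
```

```bash
python3 - <<'E'
from h import *
go(.461,.261,.16)
d=grab('wrist','wrist4');d2=grab('scene','scene4');t=grab('top','top4')
print(proj(d,(.461,.261,.106)))
E
```

```text
t 5.15 tcp [0.4602 0.2642 0.2625] F [ 0.9 -0.8 -0.5] w 0.0171
 shift [1.000e-01 1.025e+02 3.100e+00] turn [-0.04  0.22 -0.52] rows 2.1
[282.00410761 196.83371461]
```

View pics/wrist4.png

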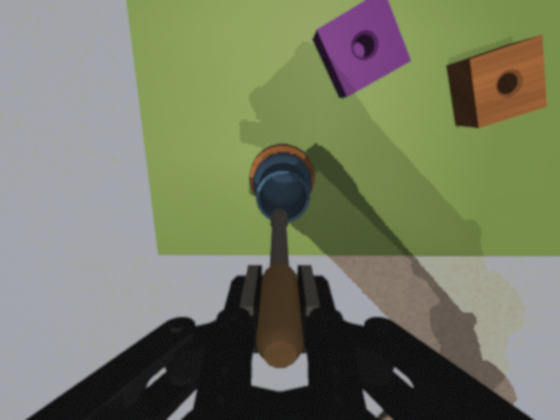

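View pics/scene4.png

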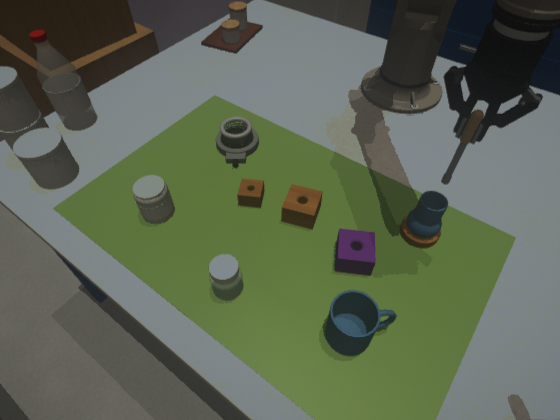

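In the wrist view the rim centre at (282,196) agrees with the prediction, and the stirrer tip hangs above it. I'll lower it 100 mm.

Request:
drive_tool(
  series=[
    [0,15,3,0,0,-0.5,10],
    [0,40,3,0,0,-0.5,10],
    [0,70,3,0,0,-0.5,10],
    [0,90,3,0,0,-0.5,10],
    [0,100,3,0,0,-0.5,10],
  ],
)

```text
clock: 5.8
tcp_pos: [0.4614, 0.2573, 0.1595]
orientation: [0.001, -2.215, 2.223]
contact_force: [-0.7, 0.6, -0.3]
grip_width: 0.0171
```

Request:
drive_tool(
  series=[
    [0,0,0,0,0,0,10],
    [0,0,0,0,0,0,10],
    [0,0,0,0,0,0,10],
  ],
)

```text
clock: 6.1
tcp_pos: [0.4621, 0.2574, 0.1604]
orientation: [-0.001, -2.216, 2.222]
contact_force: [0.7, -0.1, -0.4]
grip_width: 0.0172
```

```bash
python3 - <<'E'
from h import *
go(.461,.261,.26)
d=grab('wrist','wrist5');d2=grab('scene','scene5')
a=[cv2.resize(d['frame'][130:430,140:440],(400,400)),cv2.resize(d2['frame'][100:260,360:520],(400,400))]
cv2.imwrite('pics/c5.png',np.hstack(a))
E
```

```text
t 6.1 tcp [0.4621 0.2574 0.1604] F [ 0.7 -0.1 -0.4] w 0.0172
 shift [  1.3 -99.6  -3.3] turn [-0.15 -0.14  0.1 ] rows 2.0
```

View pics/c5.png

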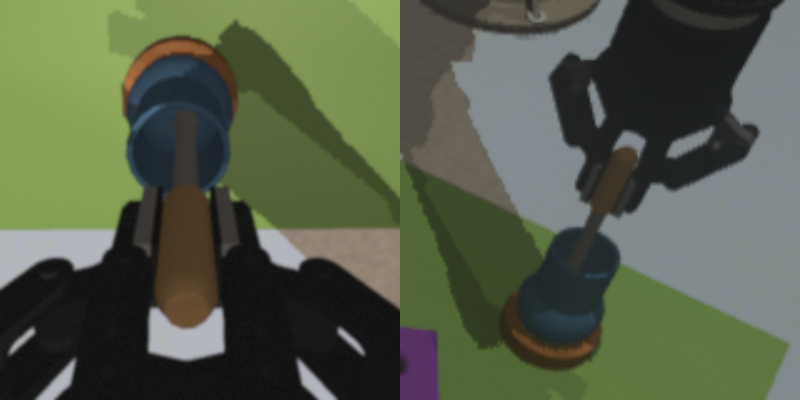

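The tip is well inside the mouth, about 5 cm below the rim, and has been held there over 0.3 s. I'll lift it out and go back to the block.

Request:
drive_tool(
  series=[
    [1,-20,-3,0,0,0,10],
    [1,-50,-3,0,0,0,10],
    [1,-80,-3,0,0,0,10],
    [1,-100,-3,0,0,0,10],
    [1,-100,-3,0,0,0,10],
  ],
)

```text
clock: 6.7
tcp_pos: [0.4628, 0.2623, 0.2643]
orientation: [0.008, 2.221, -2.219]
contact_force: [-0.1, 0.3, -0.8]
grip_width: 0.0169
```

```bash
python3 - <<'E'
from h import *
go(.567,.031,.26)
E
```

```text
t 6.7 tcp [0.4628 0.2623 0.2643] F [-0.1  0.3 -0.8] w 0.0169
 shift [-104.6    4.5  231.1] turn [ 0.07 -0.12 -0.28] rows 5.1
```

Request:
drive_tool(
  series=[
    [-19,0,42,0,0,0,10],
    [-38,0,84,0,0,0,10],
    [-57,0,126,0,0,0,10],
    [-76,0,168,0,0,0,10],
    [-95,3,210,0,0,0,10],
  ],
)

```text
clock: 7.2
tcp_pos: [0.5578, 0.0503, 0.2612]
orientation: [0.008, 2.221, -2.219]
contact_force: [0.8, 0.9, -0.8]
grip_width: 0.017
```

Request:
drive_tool(
  series=[
    [-8,0,17,0,0,0,10],
    [-8,0,17,0,0,0,10],
    [-8,0,17,0,0,0,10],
    [-8,0,17,0,0,0,10],
  ],
)

```text
clock: 7.6
tcp_pos: [0.5651, 0.035, 0.2609]
orientation: [0.004, 2.221, -2.217]
contact_force: [0.8, 0.5, -0.6]
grip_width: 0.017
```

```bash
python3 - <<'E'
from h import *
go(.567,.031,.173)
E
```

```text
t 7.6 tcp [0.5651 0.035  0.2609] F [ 0.8  0.5 -0.6] w 0.017
 shift [-1.5 87.9  4.1] turn [ 0.1   0.03 -0.26] rows 1.8
```

Request:
drive_tool(
  series=[
    [-2,30,4,0,0,-0.2,10],
    [-2,60,4,0,0,-0.2,10],
    [-2,84,4,0,0,-0.2,10],
    [-2,84,4,0,0,-0.2,10],
    [-2,84,4,0,0,-0.2,10],
  ],
)

```text
clock: 8.1
tcp_pos: [0.5674, 0.0324, 0.1774]
orientation: [-0.002, 2.222, -2.217]
contact_force: [0.5, 0.2, 0.5]
grip_width: 0.0172
```

```bash
python3 - <<'E'
from h import *
go(.567,.031,.173)
d=grab('wrist','wrist6');d2=grab('scene','scene6')
a=[cv2.resize(d['frame'][120:420,130:430],(400,400)),cv2.resize(d2['frame'][100:230,240:370],(400,400))]
cv2.imwrite('pics/c6.png',np.hstack(a))
E
```

```text
t 8.1 tcp [0.5674 0.0324 0.1774] F [0.5 0.2 0.5] w 0.0172
 shift [0.4 4.4 1.4] turn [ 0.12  0.14 -0.05] rows 0.1
```

View pics/c6.png

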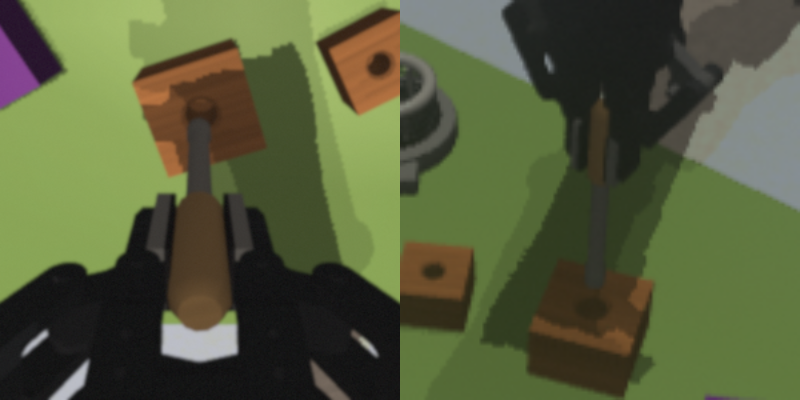

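The tip is above the hole in both views, so I'll lower it in.

Request:
drive_tool(
  series=[
    [0,10,1.4,0,0,0,10],
    [0,22,1.4,0,0,0,10],
    [0,34,1.4,0,0,0,10],
    [0,46,1.4,0,0,0,10],
    [0,56,1.4,0,0,0,10],
  ],
)

```text
clock: 8.7
tcp_pos: [0.5681, 0.0306, 0.1209]
orientation: [0.001, 2.222, -2.217]
contact_force: [-0.3, 0.8, -0.8]
grip_width: 0.0172
```

```bash
python3 - <<'E'
from h import *
go(.567,.031,.1085)
E
```

```text
t 8.7 tcp [0.5681 0.0306 0.1209] F [-0.3  0.8 -0.8] w 0.0172
 shift [ 1.1 12.4 -0.4] turn [ 0.12  0.08 -0.12] rows 0.2
```

Request:
drive_tool(
  series=[
    [1,6,0,0,0,0,10],
    [1,12,0,0,0,0,10],
    [1,12,0,0,0,0,10],
    [1,12,0,0,0,0,10],
  ],
)

```text
clock: 9.1
tcp_pos: [0.5673, 0.0307, 0.109]
orientation: [0.001, 2.222, -2.217]
contact_force: [-0.3, 0.9, -0.3]
grip_width: 0.017
```

```bash
python3 - <<'E'
from h import *
go(.567,.031,.108)
E
```

```text
t 9.1 tcp [0.5673 0.0307 0.109 ] F [-0.3  0.9 -0.3] w 0.017
 shift [ 0.3  1.  -0.3] turn [ 0.12  0.08 -0.14] rows 0.0
```

Request:
drive_tool(
  series=[
    [0,0.5,0,0,0,0,20],
    [0,0.5,0,0,0,0,30],
    [0,0.5,0,0,0,0,50],
    [0,0.5,0,0,0,0,85],
    [0,0.5,0,0,0,0,85],
  ],
)

```text
clock: 9.6
tcp_pos: [0.5674, 0.0307, 0.1086]
orientation: [0.001, 2.222, -2.217]
contact_force: [-0.2, 0.1, 0.1]
grip_width: 0.0725
```

Request:
drive_tool(
  series=[
    [0,0,0,0,0,0,85],
    [0,0,0,0,0,0,85],
    [0,0,0,0,0,0,85],
    [0,0,0,0,0,0,85],
  ],
)

```text
clock: 10.0
tcp_pos: [0.5673, 0.0307, 0.1086]
orientation: [0.001, 2.222, -2.217]
contact_force: [-0.2, -0.0, -0.6]
grip_width: 0.0848
```

```bash
python3 - <<'E'
from h import *
go(.567,.031,.2)
d=grab('wrist','wrist7');d2=grab('scene','scene7')
a=[cv2.resize(d['frame'][120:420,130:430],(400,400)),cv2.resize(d2['frame'][100:230,240:370],(400,400))]
cv2.imwrite('pics/c7.png',np.hstack(a))
E
```

```text
t 10.0 tcp [0.5673 0.0307 0.1086] F [-0.2 -0.  -0.6] w 0.0848
 shift [  0.1 -91.4  -0.5] turn [ 0.12  0.08 -0.14] rows 1.8
```

View pics/c7.png

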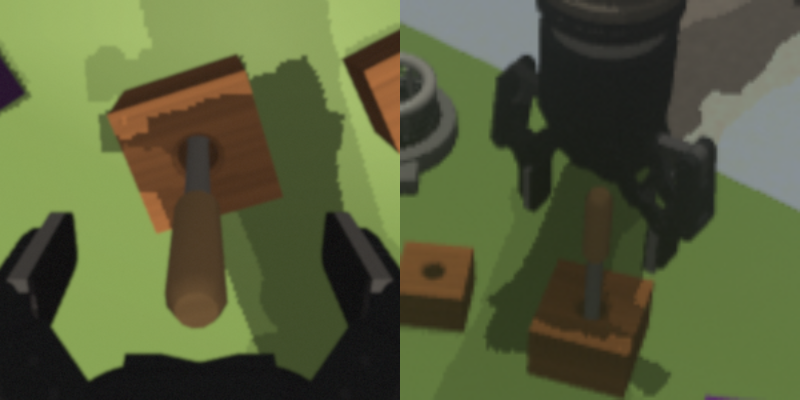

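The stirrer stands upright in its block with both fingers clear. I'll rise and go to the gourd.

Request:
drive_tool(
  series=[
    [0,-15,0,0,0,0,85],
    [0,-45,0,0,0,0,85],
    [0,-80,0,0,0,0,85],
    [0,-110,0,0,0,0,85],
    [0,-120,0,0,0,0,85],
  ],
)

```text
clock: 10.6
tcp_pos: [0.5689, 0.0308, 0.2332]
orientation: [0.009, 2.219, -2.213]
contact_force: [-0.2, 0.0, 1.0]
grip_width: 0.0852
```

```bash
python3 - <<'E'
from h import *
go(.461,.261,.2)
E
```

```text
t 10.6 tcp [0.5689 0.0308 0.2332] F [-0.2  0.   1. ] w 0.0852
 shift [ 107.9   32.9 -230.3] turn [ 0.17  0.08 -0.52] rows 5.1
```

Request:
drive_tool(
  series=[
    [20,0,-43,0,0,-0.3,85],
    [40,0,-86,0,0,-0.5,85],
    [60,0,-129,0,0,-0.5,85],
    [80,10,-172,0,0,-0.5,85],
    [100,20,-214,0,0,-0.5,85],
  ],
)

```text
clock: 11.1
tcp_pos: [0.4678, 0.2463, 0.2132]
orientation: [0.0, 2.224, -2.217]
contact_force: [1.1, 0.5, 0.1]
grip_width: 0.0848
```

Request:
drive_tool(
  series=[
    [8,5,-16,0,0,0,85],
    [8,5,-16,0,0,0,85],
    [8,5,-16,0,0,0,85],
    [8,5,-16,0,0,0,85],
  ],
)

```text
clock: 11.5
tcp_pos: [0.4607, 0.2608, 0.2084]
orientation: [0.003, 2.224, -2.218]
contact_force: [0.1, -0.0, -0.6]
grip_width: 0.0847
```

```bash
python3 - <<'E'
from h import *
go(.461,.261,.068)
d=grab('wrist','wrist8')
print(proj(d,(.461,.261,.106)))
E
```

```text
t 11.5 tcp [0.4607 0.2608 0.2084] F [ 0.1 -0.  -0.6] w 0.0847
 shift [-1.000e-01  1.404e+02  2.000e-01] turn [ 0.15 -0.06 -0.1 ] rows 2.8
[278.681668   214.42331028]
```

View pics/wrist8.png

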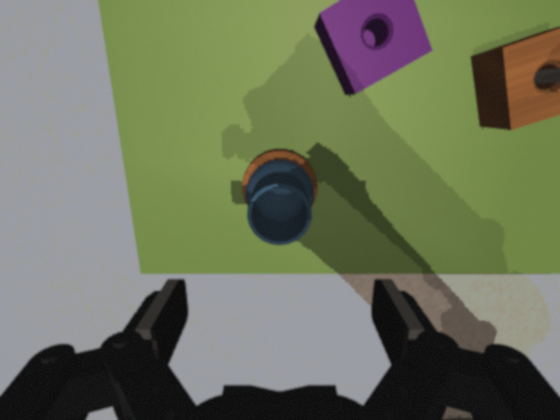

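The rim centre at wrist (279,213) matches the prediction. I'll descend to grip the neck.

Request:
drive_tool(
  series=[
    [0,20,0,0,0,0,85],
    [0,55,0,0,0,0,85],
    [0,90,0,0,0,0,85],
    [0,115,0,0,0,0,85],
    [0,130,0,0,0,0,85],
  ],
)

```text
clock: 12.05
tcp_pos: [0.461, 0.259, 0.0765]
orientation: [-0.004, -2.22, 2.218]
contact_force: [0.1, -0.8, 0.0]
grip_width: 0.0851
```

```bash
python3 - <<'E'
from h import *
go(.461,.261,.064)
E
```

```text
t 12.05 tcp [0.461  0.259  0.0765] F [ 0.1 -0.8  0. ] w 0.0851
 shift [ 0.  12.5 -2. ] turn [ 0.05 -0.23  0.  ] rows 0.3
```

Request:
drive_tool(
  series=[
    [0,6,-2,0,0,0,85],
    [0,12,-2,0,0,0,85],
    [0,12,-2,0,0,0,85],
    [0,12,-2,0,0,0,85],
  ],
)

```text
clock: 12.45
tcp_pos: [0.4616, 0.2612, 0.0652]
orientation: [-0.006, -2.221, 2.218]
contact_force: [0.5, 0.1, -0.9]
grip_width: 0.0851
```

```bash
python3 - <<'E'
from h import *
go(.461,.261,.064)
d=grab('wrist','wrist9');d2=grab('scene','scene9')
a=[cv2.resize(d['frame'][120:420,130:430],(400,400)),cv2.resize(d2['frame'][130:260,360:490],(400,400))]
cv2.imwrite('pics/c9.png',np.hstack(a))
E
```

```text
t 12.45 tcp [0.4616 0.2612 0.0652] F [ 0.5  0.1 -0.9] w 0.0851
 shift [0.6 1.2 0.2] turn [ 0.09 -0.25 -0.06] rows 0.0
```

View pics/c9.png

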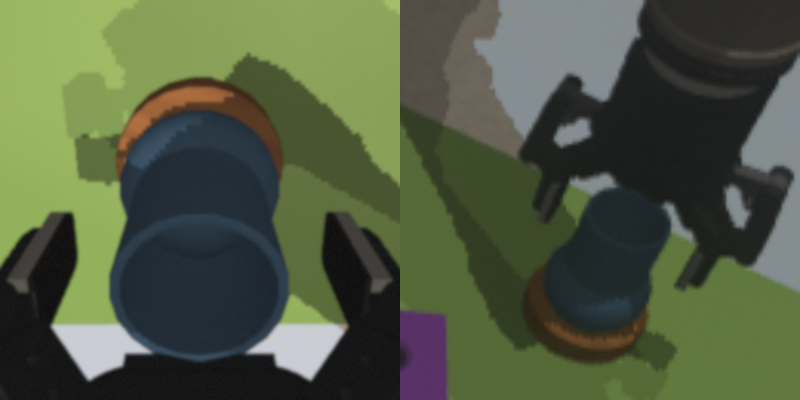

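The gourd neck is centred between the fingers, so I'll close.

Request:
drive_tool(
  series=[
    [0,0,0,0,0,0,70],
    [0,0,0,0,0,0,60],
    [0,0,0,0,0,0,55],
    [0,0,0,0,0,0,45],
    [0,0,0,0,0,0,45],
  ],
  squeeze=60,
)

```text
clock: 13.05
tcp_pos: [0.4617, 0.2613, 0.0656]
orientation: [-0.006, -2.222, 2.218]
contact_force: [0.1, -0.0, 2.0]
grip_width: 0.0501
```

Request:
drive_tool(
  series=[
    [0,0,0,0,0,0,45],
    [0,0,0,0,0,0,45],
    [0,0,0,0,0,0,45],
    [0,0,0,0,0,0,45],
    [0,0,0,0,0,0,45],
  ],
)

```text
clock: 13.55
tcp_pos: [0.4617, 0.2613, 0.0656]
orientation: [-0.006, -2.222, 2.218]
contact_force: [-0.7, -0.5, 2.3]
grip_width: 0.0502
```

```bash
python3 - <<'E'
from h import *
go(.461,.261,.064)
E
```

```text
t 13.55 tcp [0.4617 0.2613 0.0656] F [-0.7 -0.5  2.3] w 0.0502
 shift [0.7 1.6 0.3] turn [ 0.1  -0.24 -0.09] rows 0.0
```

Request:
drive_tool(
  series=[
    [0,-8,0,0,0,0,45],
    [0,-25,0,0,0,0,45],
    [0,-60,0,0,0,0,45],
    [0,-100,0,0,0,0,45],
    [0,-130,0,0,0,0,45],
  ],
)

```text
clock: 14.05
tcp_pos: [0.4614, 0.2613, 0.1978]
orientation: [-0.007, -2.223, 2.218]
contact_force: [1.1, 0.9, -1.8]
grip_width: 0.0506
```

Request:
drive_tool(
  series=[
    [0,-10,0,0,0,0,45],
    [0,-20,0,0,0,0,45],
    [0,-20,0,0,0,0,45],
  ],
)

```text
clock: 14.35
tcp_pos: [0.4614, 0.2612, 0.218]
orientation: [-0.007, -2.223, 2.218]
contact_force: [0.8, -0.4, -2.3]
grip_width: 0.0504
```

```bash
python3 - <<'E'
from h import *
go(.476,-.233,.21)
d=grab('wrist','wrist10');d2=grab('scene','scene10')
a=[cv2.resize(d['frame'][120:420,130:430],(400,400)),cv2.resize(d2['frame'][60:260,360:560],(400,400))]
cv2.imwrite('pics/c10.png',np.hstack(a))
E
```

```text
t 14.35 tcp [0.4614 0.2612 0.218 ] F [ 0.8 -0.4 -2.3] w 0.0504
 shift [-16.5   6.8 494.1] turn [ 0.14 -0.23 -0.14] rows 9.9
```

View pics/c10.png

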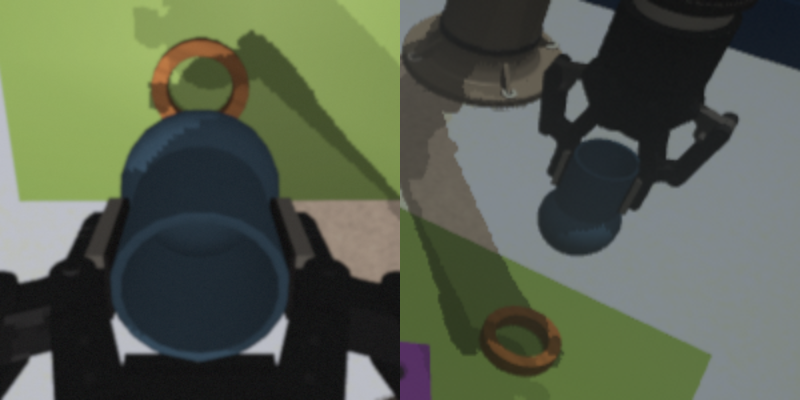

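The gourd is off its ring and upright in the grip. I'll carry it over to the dock.

Request:
drive_tool(
  series=[
    [-1,0,30,0,0,0,45],
    [-2,0,75,0,0,0,45],
    [-4,0,120,0,0,0,45],
    [-6,0,165,0,0,0,45],
    [-7,0,210,0,0,0,45],
  ],
)

```text
clock: 14.95
tcp_pos: [0.4658, 0.0487, 0.2146]
orientation: [-0.001, -2.219, 2.218]
contact_force: [0.4, 0.6, -2.2]
grip_width: 0.0502
```

Request:
drive_tool(
  series=[
    [-2,0,45,0,0,0,45],
    [-4,0,90,0,0,0,45],
    [-5,0,135,0,0,0,45],
    [-7,0,170,0,0,0,45],
    [-8,0,190,0,0,0,45],
  ],
)

```text
clock: 15.45
tcp_pos: [0.4717, -0.1448, 0.2128]
orientation: [-0.002, -2.215, 2.215]
contact_force: [-0.7, 0.7, -2.0]
grip_width: 0.0501
```

Request:
drive_tool(
  series=[
    [0,0,0,0,0,0,45],
    [0,0,0,0,0,0,45],
  ],
)

```text
clock: 15.65
tcp_pos: [0.4706, -0.1448, 0.2112]
orientation: [-0.0, -2.214, 2.212]
contact_force: [-0.2, 1.2, -2.4]
grip_width: 0.0506
```

```bash
python3 - <<'E'
from h import *
go(.476,-.233,.21)
d=grab('wrist','wrist11')
print(proj(d,(.476,-.233,.06)))
E
```

```text
t 15.65 tcp [ 0.4706 -0.1448  0.2112] F [-0.2  1.2 -2.4] w 0.0506
 shift [-6.2  1.1 88.2] turn [ 0.05 -0.51  0.5 ] rows 1.8
[373.71771256 190.08648497]
```

View pics/wrist11.png

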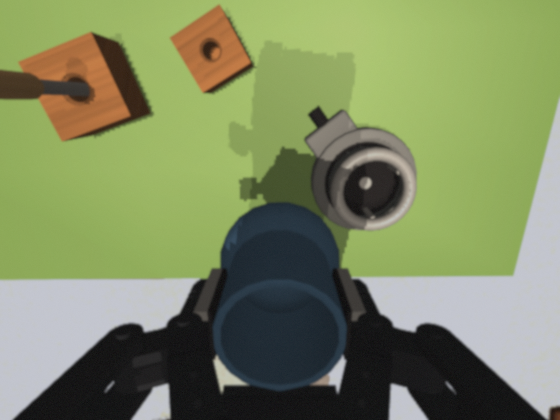

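Here the ring is fully in view. I'll fit its outline for a refined centre.

```bash
python3 - <<'E'
from h import *
d=load('wrist11')
x,y=300,130
a=cv2.resize(cv2.convertScaleAbs(d['frame'][y:y+115,x:x+125],alpha=1.5),None,fx=5,fy=5,interpolation=cv2.INTER_CUBIC)
cv2.imwrite('pics/c11.png',a)
def ringpix(d,c,z):  # not used for search; overlay check only
    th=np.linspace(0,2*np.pi,60)
    return [proj(d,(c[0]+.04*np.cos(q),c[1]+.04*np.sin(q),z)) for q in th]
b=a.copy()
for p in ringpix(d,(.476,-.233),.058): cv2.circle(b,tuple(int(v) for v in (p-[x,y]+.5)*5),2,(0,0,255),-1)
cv2.imwrite('pics/c11b.png',b)
E
```

```text
(no output)
```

View pics/c11b.png

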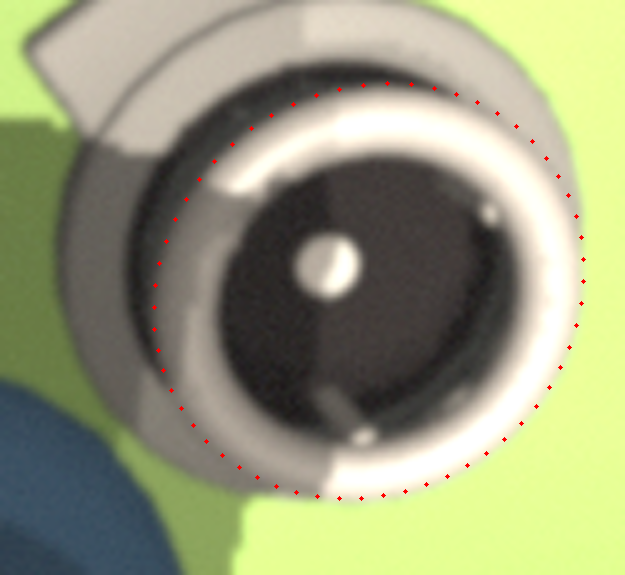

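The centre (0.476, −0.233) reproduces the ring outline to about 1 px. I'll move over it.

Request:
drive_tool(
  series=[
    [-3,0,30,0,-0.5,0.5,45],
    [-6,0,60,0,-0.5,0.5,45],
    [-6,0,80,0,-0.5,0.5,45],
    [-6,0,88,0,-0.5,0.5,45],
    [-6,0,88,0,-0.5,0.5,45],
  ],
)

```text
clock: 16.2
tcp_pos: [0.4764, -0.2313, 0.2111]
orientation: [-0.002, 2.222, -2.219]
contact_force: [-0.1, -0.0, -2.3]
grip_width: 0.0506
```

```bash
python3 - <<'E'
from h import *
go(.4765,-.233,.14)
E
```

```text
t 16.2 tcp [ 0.4764 -0.2313  0.2111] F [-0.1 -0.  -2.3] w 0.0506
 shift [-0.1 71.1  1.9] turn [ 0.09  0.11 -0.01] rows 1.4
```

Request:
drive_tool(
  series=[
    [0,20,2,0,0,0,45],
    [0,45,2,0,0,0,45],
    [0,65,2,0,0,0,45],
    [0,71,2,0,0,0,45],
    [0,71,2,0,0,0,45],
  ],
)

```text
clock: 16.7
tcp_pos: [0.4762, -0.2313, 0.1394]
orientation: [-0.006, 2.224, -2.217]
contact_force: [0.2, 0.4, -1.9]
grip_width: 0.0503
```

```bash
python3 - <<'E'
from h import *
go(.4765,-.233,.108)
d=grab('wrist','wrist12');d2=grab('scene','scene12');d3=grab('top','top12')
a=[cv2.resize(d['frame'][120:420,130:430],(260,260)),cv2.resize(d2['frame'][60:190,170:300],(260,260)),cv2.resize(d3['frame'][220:350,340:470],(260,260))]
cv2.imwrite('pics/c12.png',cv2.convertScaleAbs(np.hstack(a),alpha=1.5))
E
```

```text
t 16.7 tcp [ 0.4762 -0.2313  0.1394] F [ 0.2  0.4 -1.9] w 0.0503
 shift [-0.3 31.4  1.8] turn [0.17 0.23 0.09] rows 0.6
```

View pics/c12.png

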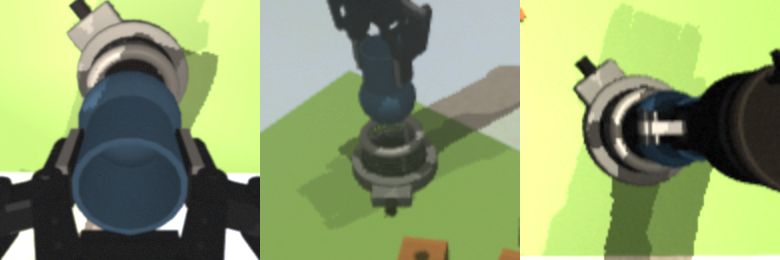

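Request:
drive_tool(
  series=[
    [0,8,3,0,0,0,45],
    [0,18,3,0,0,0,45],
    [0,26,3,0,0,0,45],
    [0,29,3,0,0,0,45],
    [0,29,3,0,0,0,45],
  ],
)

```text
clock: 17.35
tcp_pos: [0.4769, -0.2356, 0.1113]
orientation: [-0.002, 2.222, -2.218]
contact_force: [0.3, -0.1, -1.7]
grip_width: 0.0504
```

```bash
python3 - <<'E'
from h import *
go(.4765,-.233,.0856)
E
```

```text
t 17.35 tcp [ 0.4769 -0.2356  0.1113] F [ 0.3 -0.1 -1.7] w 0.0504
 shift [ 0.4 25.7 -2.5] turn [ 0.11  0.15 -0.02] rows 0.5
```

Request:
drive_tool(
  series=[
    [0,2,-2,0,0,0,45],
    [0,4,-2,0,0,0,45],
    [0,6,-2,0,0,0,45],
    [0,8,-2,0,0,0,45],
    [0,8,-2,0,0,0,45],
  ],
)

```text
clock: 17.85
tcp_pos: [0.477, -0.2334, 0.1035]
orientation: [-0.002, 2.222, -2.218]
contact_force: [-1.7, 1.7, 3.0]
grip_width: 0.0504
```

```bash
python3 - <<'E'
from h import *
go(.4765,-.233,.0856)
E
```

```text
t 17.85 tcp [ 0.477  -0.2334  0.1035] F [-1.7  1.7  3. ] w 0.0504
 shift [ 0.5 17.9 -0.4] turn [ 0.11  0.16 -0.03] rows 0.4
```

Contact is at about TCP z 0.104, as expected. I'll press down in steps.

Request:
drive_tool(
  series=[
    [0,3,0,0,0,0,45],
    [0,6,0,0,0,0,45],
    [0,9,0,0,0,0,45],
    [0,12,0,0,0,0,45],
    [0,12,0,0,0,0,45],
  ],
  squeeze=80,
)

```text
clock: 18.35
tcp_pos: [0.477, -0.2335, 0.0916]
orientation: [-0.002, 2.222, -2.218]
contact_force: [-2.5, 1.8, 8.6]
grip_width: 0.0498
```

```bash
python3 - <<'E'
from h import *
go(.4765,-.233,.0836)
E
```

```text
t 18.35 tcp [ 0.477  -0.2335  0.0916] F [-2.5  1.8  8.6] w 0.0498
 shift [ 0.5  8.  -0.4] turn [ 0.11  0.15 -0.04] rows 0.2
```

Request:
drive_tool(
  series=[
    [0.5,2,0,0,0,0,45],
    [0.5,4,0,0,0,0,45],
    [0.5,6,0,0,0,0,45],
    [0.5,8,0,0,0,0,45],
    [0.5,8,0,0,0,0,45],
  ],
)

```text
clock: 18.85
tcp_pos: [0.4771, -0.2336, 0.086]
orientation: [-0.001, 2.221, -2.218]
contact_force: [-9.7, 4.8, 27.4]
grip_width: 0.05
```

```bash
python3 - <<'E'
from h import *
go(.4765,-.233,.0836)
E
```

```text
t 18.85 tcp [ 0.4771 -0.2336  0.086 ] F [-9.7  4.8 27.4] w 0.05
 shift [ 0.6  2.4 -0.6] turn [ 0.09  0.15 -0.11] rows 0.1
```

The stop is reached: the force jumped to 27 N after about 19.5 mm of travel. I'll ease off the lateral force.

Request:
drive_tool(
  series=[
    [1,1.5,-0.5,0,0,0,45],
    [1,1.5,-0.5,0,0,0,45],
    [1,1.5,-0.5,0,0,0,45],
    [1,1.5,-0.5,0,0,0,45],
  ],
)

```text
clock: 19.25
tcp_pos: [0.4769, -0.2335, 0.0861]
orientation: [0.001, 2.219, -2.218]
contact_force: [-5.1, 2.1, 18.5]
grip_width: 0.0503
```

```bash
python3 - <<'E'
from h import *
go(.4765,-.233,.0836)
d=grab('wrist','wrist13');d2=grab('scene','scene13');d3=grab('top','top13')
a=[cv2.resize(d['frame'][120:420,130:430],(400,400)),cv2.resize(d2['frame'][60:190,170:300],(400,400))]
cv2.imwrite('pics/c13.png',cv2.convertScaleAbs(np.hstack(a),alpha=1.5))
go(.4765,-.233,.0836)
E
```

```text
t 19.25 tcp [ 0.4769 -0.2335  0.0861] F [-5.1  2.1 18.5] w 0.0503
 shift [ 0.4  2.5 -0.5] turn [ 0.05  0.13 -0.2 ] rows 0.1
t 19.4 tcp [ 0.4769 -0.2335  0.0861] F [-6.1  3.6 18.6] w 0.0497
 shift [ 0.4  2.5 -0.5] turn [ 0.04  0.13 -0.2 ] rows 0.1
```

View pics/c13.png

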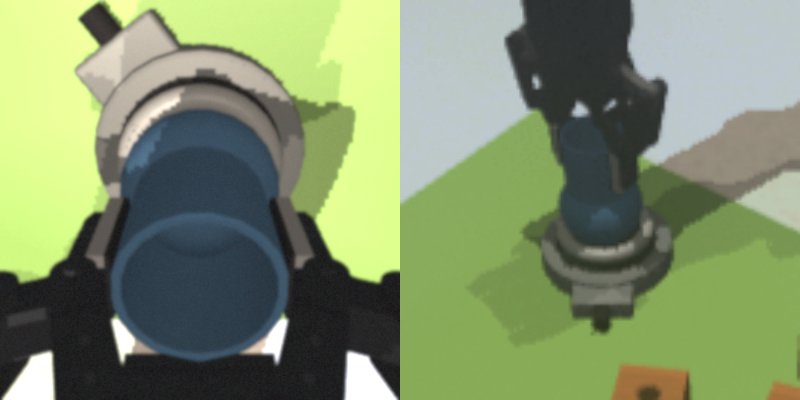

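View pics/scene13.png

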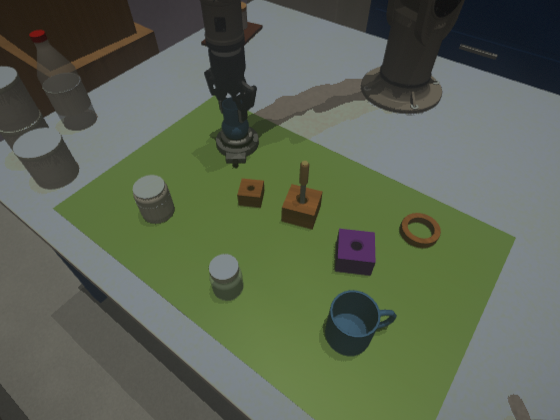

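The ring is down against the dock with the gourd upright in it. The gourd has not slipped in the grip: its rim is at the same place relative to the fingers as when I lifted it. The stirrer top is at scene (305,163), the same as at the start, and the mug, tin and jar have not moved. I'll hand in now.

```bash
python3 - <<'E'
from h import *
go(.4765,-.233,.0836)
print(r.hand_in())
E
```

```text
t 19.4 tcp [ 0.4769 -0.2335  0.0861] F [-6.1  3.6 18.6] w 0.0497
 shift [ 0.4  2.5 -0.5] turn [ 0.04  0.13 -0.2 ] rows 0.1
the job is handed in; nothing more can be done
None
```

The whole task is done and handed in at 19.4 s. The interface gives no verdict, so what follows is from my own last checks.

**Stirrer:** I took it from the larger orange block and dipped its tip about 5 cm below the gourd's rim for more than 0.3 s. I then stood it back in the block and let go. In the last pictures it is upright, with its top where it was at the start.

**Gourd:** I moved it from the wooden ring into the dock's ring and pressed it onto the stop.
- **Depth:** the tool reading gives about 19.5 of 20 mm. The ring's depth was not measured separately.
- **Force:** the final upward force was 18.6 N, so about 21 N presses on the dock, more than the spring's 14 N.
- **Fit:** tool tilt was under 0.3°, the gourd had not slipped in the grip, and it was about 1 mm off the ring's measured centre.

**Bystanders:** the mug, tin and jar look unmoved in the scene view.

**Remaining disagreements:**
- A sideways force of about 7 N remains on the tool from that small offset.
- One rough two-view estimate put the dock ring's top at 54 mm high. The other two gave 58–59 mm against the stated 60 mm, and contact came about where a 60 mm ring would put it.

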